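Stand a control module in the test nest and hold the enabling plunger

TASK

Stand the flat control module upright in the pocket of the test nest, connectors up, and let go of it. Then press the enabling switch's spring-loaded palm plunger half way down, until its top is level with the top of the small gauge post beside it (10 mm of its 20 mm travel), and finish while still holding it there; never push it through to the bottom. Leave the other things on the bench where they are.

Things in the scene. Friction and masses are not known exactly. Their poses are not given: they have to be found in the camera images.
- module_center (a point): Centre of the control module: a loose flat grey box, 100 long x 60 wide x 26 mm thick, 0.22 kg, three black connectors forming the last 12 mm of one end. Own axes: x along the length to the connector end, y across the width, z through the thickness. At the start it lies flat on a cradle, z up, centre 43 mm above the bench, x roughly to the left (world +y) within 30 degrees.
- cradle_top (a point): Centre of the top of the fixed cradle block the module lies on at the start: 96 x 44 mm, 30 mm above the bench, long side (x) along the module's length, so 8 mm of each long side of the module overhangs it. Under it a foot plate 110 x 70 mm, 4 mm thick.
- module_foot (a point): Centre of the module's flat end without connectors, 50 mm from module_center along its own -x; this end goes down. Same axes as module_center.
- module: The control module as a body; origin at the centre of its 100 x 60 mm underside, 13 mm below module_center along its own z. Same axes.
- nest_floor (a point): Centre of the floor of the test nest's pocket: an aluminium plate 120 x 96 x 10 mm fixed to the bench, with a black rim 6 mm wide and 8 mm high round a pocket 72 mm (this point's x) by 40 mm (its y). z is up. The floor is 10 mm above the bench. The module's 60 x 26 mm flat end fits in, either way round, with 6 to 7 mm to spare all round; its upper end is then 110 mm above the bench.
- plunger_top (a point): Centre of the top of the switch's palm plunger: a black round cap, 46 mm in diameter, 10 mm thick, on a steel stem above a fixed grey housing 96 x 80 x 26 mm. The top is 60 mm above the bench when free and moves straight down when pressed. A fixed steel gauge post, 10 mm in diameter, top 50 mm above the bench, stands 34 mm from the plunger's axis towards this point's +y.
- plunger (a joint): Travel of the palm plunger in m: 0 free, 0.010 half way (level with the gauge post), 0.020 at the bottom. Spring: about 4 N to start, 8 N half way, 12 N at the bottom; it returns when let go.
- driver: Bystander: a loose screwdriver lying beyond the work.
- screw_jar: Bystander: a small closed pale jar, 52 mm in diameter, 60 mm high, beyond the work.
- spare_plug: Bystander: a loose black plug housing, 40 x 28 x 27 mm, beyond the work.
Things that resemble listed ones, but are neither listed nor needed, are in the scene too. There is more than one size of the part that bears plunger_top; the job needs the larger. Leave any yellow look-alike of the module alone.

How it is judged:
By the outcome, as a careful person would: the job done as asked, in the order asked, and still so for the second after the job is handed in, while the arm keeps its last pose, push and grip.
It also fails if it takes over 64 s, if anything falls off the work surface, if the arm or the gripper's body presses on something with over 40 N, if the wrist force passes 120 N, or if a joint passes its speed limit or range.

ROBOT

A 6-joint arm with a two-finger parallel gripper is mounted at the origin on the work surface. World frame = base frame: x ahead of the robot, y to its left, z up, the work surface at z = 0. Lengths are in m, angles in rad, forces in N, time in s.
With the tool pointing down it reaches from about 0.3 to 0.825 m from the base axis. Payload 5.4 kg.
Tool frame: the origin (TCP) lies at the very end of the fingers, on their centre line; the grasp point (between the pads) lies tcp_to_grasp behind it (tcp_to_grasp is the distance from the TCP to the grasp point, in m); z points along the fingers, y is the line along which they close (so a half turn about z gives the same grasp; the last joint's range is limited). The gripper opens to 92 mm and grips with 3 to 60 N. Pads are 20 mm wide; open, the fingers measure 128 mm over their backs; the gripper's body (75 mm by 189 mm) begins 69 mm behind the grasp point.
Start: joints at [-1.384, 0.158, 1.597, -0, 1.386, -0.21], TCP at [0.222, -0.53, 0.215] pointing down, gripper open.
Joint ranges: [-2.91, 2.91], [-0.94, 2.29], [0.18, 2.7], [-1.29, 4.43], [0.17, 2.64], [-3, 3]. Speed limits (rad/s): [2.57, 2.57, 3.14, 3.14, 3.14, 3.14].

INTERFACE

Orientations are given as a 3x3 rotation matrix whose columns are the frame's x, y, z axes.
In Python, from plant import get_obs, camera, sign_off, tcp_to_grasp gives the robot as it stands. The module is installed in compiled form; this text tells all that it offers.
- The arm moves only by the shell command python3 -m crank 'ROWS' [FORCE]. ROWS is text: rows parted by semicolons, each of 7 numbers parted by spaces: the shift along the tool's x, y, z each as a share of 1000 mm, from -1 to 1, then the turn, a rotation vector about the tool's x, y, z each as a share of 60 degrees, from -1 to 1, then the closure, from 0 (fully open) to 1 (shut). In form: dx dy dz wx wy wz hand; .... A call has 1 to 8 rows; each row is the pose to reach, as a shift and turn from the pose commanded when the call began, along the tool's axes at that moment; what a row does not reach only later rows make up. A row lasts 1/12 s, in which the tool goes at most 41.7 mm and 7.16 degrees, less where a joint would pass 70% of its speed; a pose out of reach is approached as far as the arm can. A call with a number of a shift or a turn outside -1 to 1 is refused whole. A call with a gripper value outside its range is refused whole. The fingers move at their own pace and stop on an object; FORCE is the grip in N (left out, the last holds). Time passes only in rows, so rows that repeat a pose let the fingers close. It gives the time, the measured TCP pose, the force, the opening and the grip force at its end, in the units of the state.
- get_obs(): the state, without advancing time (a new reading comes with each control period).
- camera(name): name is "scene" or "top" or "wrist"; returns a dict with "image" (384x512x3 uint8, blue, green, red), "vertical_fov" (degrees; the focal length in pixels is half the picture's height over the tangent of half this angle, whatever the lens; pixels are square), "cx", "cy" (the principal point, pixels), "k1" (the pictures are not rectified: a ray, as slopes to the right and down, at radius r is drawn at 1 + k1 r^2 times it, then the intrinsics apply), "world_to_cam" (4x4, takes a point from world to camera coordinates). Camera axes: x right, y up, looking along -z (the intrinsics and any distortion apply to the point x, -y, -z); pixel columns grow to the right and rows downward; lengths in m; the calibration is good to about 2 mm. A picture is of the moment at which its call begins. There is no depth.
- sign_off(): hands the job in; it is judged then, once.
The state is a dict: "clock": time; "qpos": joint angles; "joint_vel": joint speeds; "joint_torque": joint torques, N m; "tcp_pos": TCP position; "eef_rot": TCP orientation; "ft_force": force on the tool from outside, world axes, zero at the start; "ft_torque": the same for the moment, N m; "opening": finger opening in m; "grip_force": force on a finger pad.
Only numpy, scipy, OpenCV 4.12 (cv2) and the standard library are available. Lean on these libraries where they do the work, as an engineer would, in place of code of your own. Each camera call takes 0.05 s, during which the arm holds its last target. There are 200 camera calls.

## Working session

There is one attempt and no reset: what is moved stays moved. The work goes in short steps, Python scripts to look and compute and a shell command to move; the robot and the scene stay as the last step left them, time stands still between calls to the robot, and variables do not carry over. Pictures are saved under pics/ and viewed, at most 13 in all, crops included, and the job is handed in when it is done.

```bash
mkdir -p pics; cat > h.py <<'E'
import numpy as np, cv2
from plant import get_obs, camera, tcp_to_grasp
def snap(n,f):
    c=camera(n); cv2.imwrite(f'pics/{f}.png',c['image']); np.save(f'pics/{f}.npy',{k:v for k,v in c.items()},allow_pickle=True); return c
def load(f): return np.load(f'pics/{f}.npy',allow_pickle=True).item()
def F(c): return 192/np.tan(np.radians(c['vertical_fov'])/2)
def unproj(c,u,v,z):
    f=F(c); K=np.array([[f,0,c['cx']],[0,f,c['cy']],[0,0,1.]])
    p=cv2.undistortPoints(np.array([[[u,v]]],float),K,np.array([c['k1'],0,0,0.]),None).ravel()
    W=c['world_to_cam']; R=W[:3,:3]; o=-R.T@W[:3,3]
    d=R.T@np.array([p[0],-p[1],-1.]); return o+d*(z-o[2])/d[2]
def proj(c,P):
    W=c['world_to_cam']; q=W[:3,:3]@np.array(P,float)+W[:3,3]; a,b=q[0]/-q[2],-q[1]/-q[2]
    s=1+c['k1']*(a*a+b*b); return np.array([F(c)*a*s+c['cx'],F(c)*b*s+c['cy']])
E
python3 - <<'E'
from h import *
a=snap('top','top0');b=snap('scene','scene0')
o=get_obs();print(tcp_to_grasp,o['tcp_pos'],o['eef_rot'],o['opening'])
for c in(a,b):print(c['vertical_fov'],c['cx'],c['cy'],c['k1'],np.round(-c['world_to_cam'][:3,:3].T@c['world_to_cam'][:3,3],3))
cv2.imwrite('pics/top0b.png',cv2.resize(a['image'],(800,600),interpolation=cv2.INTER_CUBIC))
cv2.imwrite('pics/scene0b.png',cv2.resize(b['image'],(800,600),interpolation=cv2.INTER_CUBIC))
E
```

```text
0.0187 [ 0.22209183 -0.52978654  0.21374168] [[ 9.22312605e-01  3.86444525e-01 -2.96019500e-04]
 [ 3.86444477e-01 -9.22311250e-01  1.61980795e-03]
 [ 3.52943798e-04 -1.60836439e-03 -9.99998644e-01]] 0.0920725076893904
55.659644660164396 260.7806815558754 193.35679722175115 0.004630567103024444 [0.458 0.048 1.115]
47.98699639687646 257.2138855230535 186.96739998805663 -0.00999216478724712 [1.264 0.093 0.81 ]
```

View pics/top0b.png

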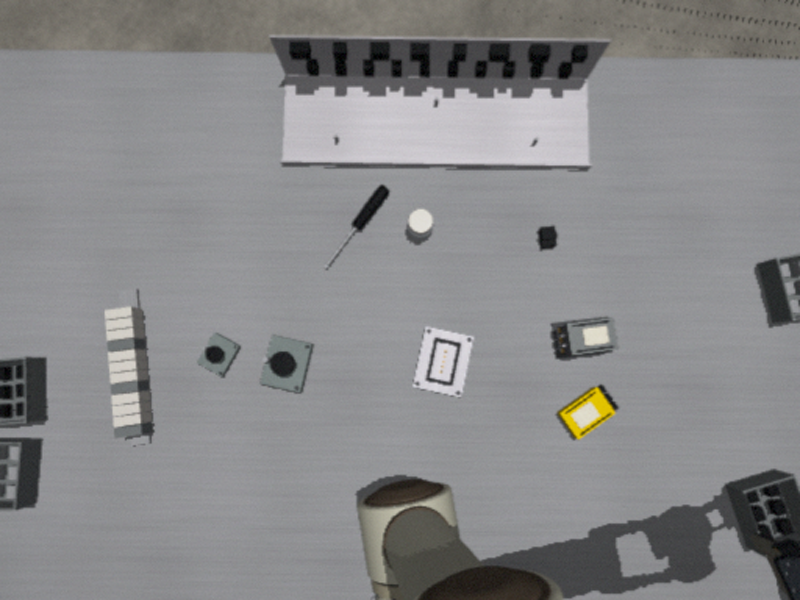

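View pics/scene0b.png

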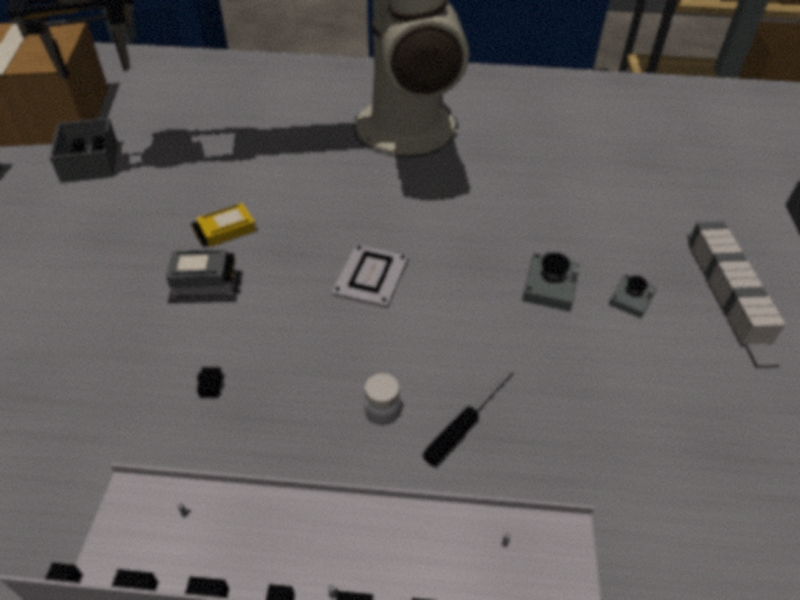

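Both views show the grey module (top view, 800-px scale) at (588,337) with its connectors to the left. The nest is at (443,362), the large switch at (283,363) and the small switch at (218,355). The yellow look-alike is at (587,412).

```bash
python3 - <<'E'
from h import *
a=load('top0');s=1.5625
for n,u,v,z in [('mod',588,337,.056),('nest',443.5,362,.01),('plung',283,363,.06),('gauge',265,359,.05)]:
    print(n,unproj(a,u/s,v/s,z))
b=load('scene0')
for n,u,v,z in [('mod',201,263,.056),('nest',371,273,.01),('plung',555,263,.06)]:
    print(n,unproj(b,u/s,v/s,z))
ims=[cv2.resize(a['image'][v:v+60,u:u+64],None,fx=6.2,fy=5,interpolation=cv2.INTER_CUBIC) if 0 else cv2.resize(a['image'][v:v+64,u:u+64],(396,396),interpolation=cv2.INTER_CUBIC) for u,v in[(345,185),(250,200)]]
cv2.imwrite('pics/crop.png',np.hstack(ims))
E
```

```text
mod [ 0.51384037 -0.28507746  0.056     ]
nest [ 0.46425355 -0.01953959  0.01      ]
plung [0.45820935 0.27970506 0.06      ]
gauge [0.46518748 0.31575085 0.05      ]
mod [ 0.5188443  -0.28490457  0.056     ]
nest [ 0.46745078 -0.01811771  0.01      ]
plung [0.46392746 0.28034226 0.06      ]
```

View pics/crop.png

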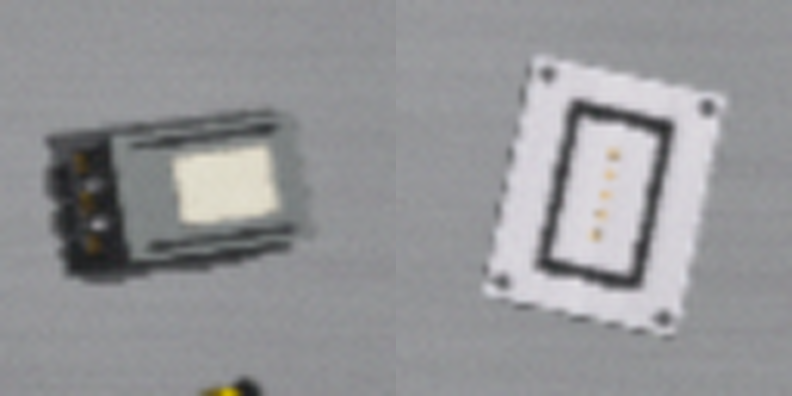

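The crop shows the plate corners at (137,57), (329,97), (284,335), (91,292) in the right tile. The module's body top seam runs from (112,133) to (127,265), and its foot end from about (275,110) to (297,232).

```bash
python3 - <<'E'
from h import *
a=load('top0');k=64/396
def q(L,ou,ov,z):
    P=np.array([unproj(a,ou+(u+.5)*k-.5,ov+(v+.5)*k-.5,z)[:2] for u,v in L]);print(P.round(4).tolist(),'c',P.mean(0).round(4),'sides',np.linalg.norm(P-np.roll(P,-1,0),axis=1).round(4),'ang',[round(float(np.degrees(np.arctan2(*(P[(i+1)%4]-P[i])[::-1]))),1) for i in range(4)])
q([(137,57),(329,97),(284,335),(91,292)],250,200,.01)
q([(177,100),(276,122),(244,288),(144,268)],250,200,.018)
q([(112,133),(275,110),(297,232),(127,265)],345,185,.056)
E
```

```text
[[0.533, 0.0177], [0.5146, -0.0766], [0.399, -0.0549], [0.4183, 0.039]] c [ 0.4662 -0.0187] sides [0.0961 0.1176 0.0958 0.1166] ang [-101.0, 169.3, 78.3, -10.5]
[[0.5117, -0.0017], [0.5017, -0.05], [0.4215, -0.0348], [0.4304, 0.0136]] c [ 0.4663 -0.0182] sides [0.0493 0.0816 0.0491 0.0827] ang [-101.8, 169.3, 79.6, -10.6]
[[0.5413, -0.246], [0.5532, -0.3229], [0.4959, -0.3317], [0.4795, -0.2519]] c [ 0.5175 -0.2881] sides [0.0778 0.0579 0.0815 0.0621] ang [-81.2, -171.2, 101.7, 5.5]
```

```bash
cat >> h.py <<'E'
from scipy.spatial.transform import Rotation as Rn
def Rt(yaw_x,lean=0,):
    "tool x heading yaw_x deg (tool y = yaw_x-90), z down, then turned by lean deg about tool y"
    a=np.radians(yaw_x); R=np.array([[np.cos(a),np.sin(a),0],[np.sin(a),-np.cos(a),0],[0,0,-1.]])
    return R@Rn.from_euler('y',lean,degrees=True).as_matrix()
def rel(p,R,grasp=False):
    o=get_obs(); R0=np.array(o['eef_rot']); p=np.array(p,float)
    if grasp: p=p+R[:,2]*tcp_to_grasp
    d=R0.T@(p-o['tcp_pos']); w=Rn.from_matrix(R0.T@R).as_rotvec(degrees=True)/60
    print('row',np.round(d,4),np.round(w,4))
E
python3 - <<'E'
from h import *
rel([.517,-.286,.24],Rt(100))
E
```

```text
row [ 0.3662 -0.1109 -0.026 ] [-1.1000e-03 -1.3000e-03 -1.2878e+00]
```

```bash
R="0.366 -0.111 -0.026 0 0 -0.95 0"; python3 -m crank '0.366 -0.111 -0.026 0 0 -0.95 0;0.366 -0.111 -0.026 0 0 -0.95 0;0.366 -0.111 -0.026 0 0 -0.95 0;0.366 -0.111 -0.026 0 0 -0.95 0;0.366 -0.111 -0.026 0 0 -0.95 0;0.366 -0.111 -0.026 0 0 -0.95 0;0.366 -0.111 -0.026 0 0 -0.95 0;0.366 -0.111 -0.026 0 0 -0.95 0'; python3 - <<'E'
from h import *
rel([.517,-.286,.24],Rt(100))
E
```

```text
clock: 0.77
tcp_pos: [0.4795, -0.3164, 0.237]
eef_rot: [[0.172, 0.985, -0.0], [0.985, -0.172, 0.0], [0.0, -0.001, -1.0]]
ft_force: [-0.3, -1.0, -0.5]
opening: 0.0916
grip_force: 0.0
row [ 0.0364  0.0317 -0.0031] [-0.0005 -0.0004 -0.3319]
```

```bash
python3 -m crank '0.03 0.028 0 0 0 -0.33 0;0.03 0.028 0 0 0 -0.33 0;0.03 0.028 0 0 0 -0.33 0;0.03 0.028 0 0 0 -0.33 0;0.03 0.028 0 0 0 -0.33 0'; python3 - <<'E'
from h import *
c=snap('wrist','w1'); print(get_obs()['tcp_pos'],get_obs()['qpos'])
W=c['world_to_cam'];print(-W[:3,:3].T@W[:3,3],W[:3,:3].round(3).tolist())
cv2.imwrite('pics/w1b.png',cv2.resize(c['image'],(800,600),interpolation=cv2.INTER_CUBIC))
E
```

```text
clock: 1.18
tcp_pos: [0.5111, -0.2935, 0.2367]
eef_rot: [[-0.163, 0.987, -0.001], [0.987, 0.163, 0.001], [0.001, -0.001, -1.0]]
ft_force: [0.2, 0.8, 0.7]
opening: 0.092
grip_force: 0.0
[ 0.51099019 -0.29384545  0.23683818] [-7.26702857e-01  1.81733951e-01  1.52658543e+00 -1.40869759e-05
  1.43396803e+00 -8.89910943e-01]
[ 0.4996308  -0.22626929  0.40668465] [[0.987, 0.162, -0.001], [-0.158, 0.958, -0.241], [-0.038, 0.238, 0.97]]
```

View pics/w1b.png

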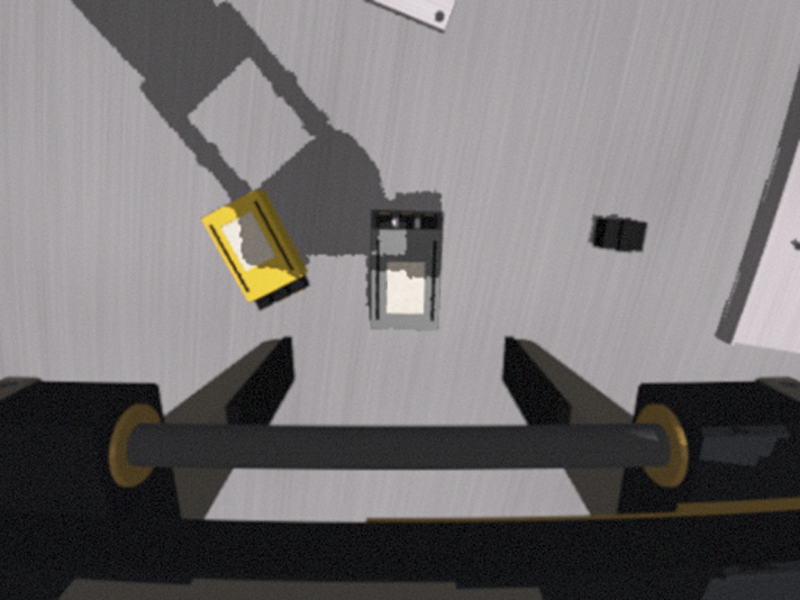

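The wrist view shows the module almost aligned with the tool: connector end (372,210)–(441,210), foot end (370,328)–(438,328). The yellow look-alike is to its left, and the open finger clears it.

```bash
python3 - <<'E'
from h import *
c=load('w1');s=1.5625
P=np.array([unproj(c,(u+.5)/s-.5,(v+.5)/s-.5,.056)[:2] for u,v in[(372,210),(441,210),(438.5,329),(370,329)]])
print(P.round(4).tolist(),P.mean(0),np.linalg.norm(P-np.roll(P,-1,0),axis=1));d=(P[0]+P[1]-P[2]-P[3])/2;yaw=np.degrees(np.arctan2(d[1],d[0]));print(yaw, np.degrees(np.arctan2(*(P[1]-P[0])[::-1])))
Y=np.array([unproj(c,(u+.5)/s-.5,(v+.5)/s-.5,.04)[:2] for u,v in[(263,190),(308,283)]]);print('yellow right edge',Y.round(3))
E
```

```text
[[0.4793, -0.238], [0.5356, -0.2287], [0.5527, -0.3303], [0.4928, -0.3402]] [ 0.51510586 -0.28431733] [0.05709676 0.10305193 0.06065063 0.10309316]
98.51630625080135 9.379629385211496
yellow right edge [[ 0.383 -0.237]
 [ 0.431 -0.312]]
```

```bash
python3 - <<'E'
from h import *
R=Rt(99,-45);g=np.array([.5151,-.2843,.043])+.005*np.array([np.cos(np.radians(99)),np.sin(np.radians(99)),0])
print(g);rel(g-R[:,2]*.09,R,True)
E
```

```text
[ 0.51431783 -0.27936156  0.043     ]
row [0.0641 0.006  0.1435] [ 0.0019 -0.7505  0.0057]
```

```bash
python3 -m crank '0.064 0.006 0.05 0 -0.75 0 0;0.064 0.006 0.07 0 -0.75 0 0;0.064 0.006 0.09 0 -0.75 0 0;0.064 0.006 0.11 0 -0.75 0 0;0.064 0.006 0.1435 0 -0.75 0.005 0;0.064 0.006 0.1435 0 -0.75 0.005 0;0.064 0.006 0.1435 0 -0.75 0.005 0;0.064 0.006 0.1435 0 -0.75 0.005 0' 25; python3 - <<'E'
from h import *
R=Rt(99,-45);g=np.array([.5143,-.2794,.043])
rel(g-R[:,2]*.09,R,True);rel(g,R,True);print(get_obs()['qpos'])
E
```

```text
clock: 1.9
tcp_pos: [0.5034, -0.2273, 0.0892]
eef_rot: [[-0.117, 0.987, 0.112], [0.698, 0.162, -0.697], [-0.706, -0.004, -0.708]]
ft_force: [-0.6, 0.6, -0.9]
opening: 0.092
grip_force: 0.0
row [-0.0049  0.0026 -0.001 ] [ 0.0013 -0.001   0.0063]
row [-0.005   0.0025  0.089 ] [ 0.0013 -0.001   0.0063]
[-0.26516231  0.19330428  2.04631546 -1.04316865  0.84065246  0.27962877]
```

```bash
python3 -m crank '-0.004 0.002 0 0 0 0.005 0;-0.004 0.002 0.03 0 0 0.005 0;-0.004 0.002 0.05 0 0 0.005 0;-0.004 0.002 0.07 0 0 0.005 0;-0.004 0.002 0.089 0 0 0.005 0;-0.004 0.002 0.089 0 0 0.005 0'; python3 - <<'E'
from h import *
R=Rt(99,-45);g=np.array([.5143,-.2794,.043])
rel(g,R,True);print(get_obs()['qpos'])
c=snap('wrist','w2');cv2.imwrite('pics/w2b.png',cv2.resize(c['image'],(640,480),interpolation=cv2.INTER_CUBIC))
E
```

```text
clock: 2.4
tcp_pos: [0.5191, -0.2979, 0.0338]
eef_rot: [[-0.103, 0.988, 0.112], [0.701, 0.151, -0.697], [-0.706, 0.007, -0.708]]
ft_force: [-0.0, -0.4, -0.2]
opening: 0.0923
grip_force: 0.0
row [ 0.0069 -0.0019 -0.0013] [ 0.001  -0.0012 -0.0079]
[-0.39845513  0.36051798  1.98466826 -1.18280187  0.70441554  0.36627862]
```

View pics/w2b.png

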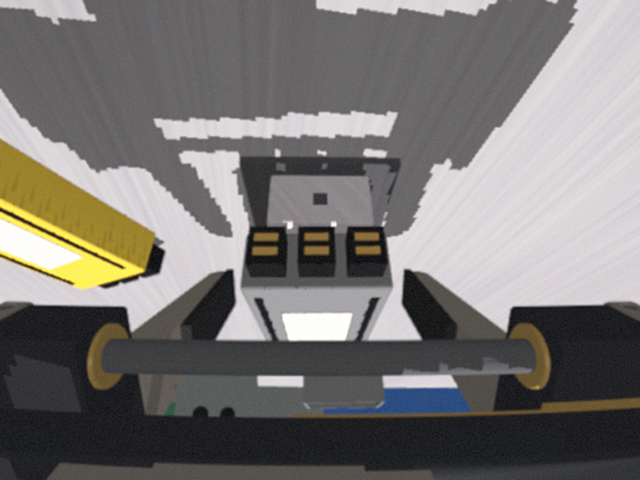

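The tool is aligned, with the fingers on either side of the module. I'll correct the few millimetres and close.

```bash
python3 -m crank '0.005 -0.001 0 0 0 -0.004 0;0.005 -0.001 0 0 0 -0.004 0.2;0.005 -0.001 0 0 0 -0.004 0.3;0.005 -0.001 0 0 0 -0.004 0.5;0.005 -0.001 0 0 0 -0.004 0.6;0.005 -0.001 0 0 0 -0.004 0.6;0.005 -0.001 0 0 0 -0.004 0.6;0.005 -0.001 0 0 0 -0.004 0.6' 35; python3 -c "
from h import *
rel([.5143,-.2794,.043],Rt(99,-45),True)"
```

```text
clock: 3.12
tcp_pos: [0.5179, -0.2907, 0.0305]
eef_rot: [[-0.111, 0.987, 0.115], [0.698, 0.16, -0.698], [-0.707, 0.003, -0.707]]
ft_force: [-1.3, 3.4, 4.9]
opening: 0.0599
grip_force: 34.9
row [-0.0005 -0.0018  0.0015] [0.0046 0.0005 0.0009]
```

```bash
python3 -m crank '-0.01 0 -0.01 0 0 0 0.6;-0.03 0 -0.03 0 0 0 0.6;-0.05 0 -0.05 0 0 0 0.6;-0.07 0 -0.07 0 0 0 0.6;-0.09 0 -0.09 0 0 0 0.6;-0.1 0 -0.1 0 0 0 0.6;-0.1 0 -0.1 0 0 0 0.6' && cat >> h.py <<'E'
# grasp relation recorded when gripped
_R=Rt(99.1,-45); _t=np.array([.5179,-.2907,.0305]); _c=np.array([.5151,-.2843,.043])
OFF=_R.T@(_c-_t)          # module centre in tool frame
def place(h,c=(.4665,-.0185),yaw=79.2,lean=45):
    "tool pose with module foot at height h above nest floor"
    R=Rt(yaw,lean); return np.array([c[0],c[1],.06+h])-R@OFF,R
E
python3 - <<'E'
from h import *
print(OFF,get_obs()['opening']);p,R=place(.1);print(p);rel(p,R);rel(p,Rt(79.2,0))
E
```

```text
clock: 3.7
tcp_pos: [0.5195, -0.2916, 0.1758]
eef_rot: [[-0.107, 0.987, 0.12], [0.696, 0.161, -0.699], [-0.71, 0.009, -0.705]]
ft_force: [0.1, 0.4, -2.5]
opening: 0.0596
grip_force: 34.9
[-0.00405717 -0.00175255 -0.0136205 ] 0.05955736370912623
[ 0.47056377 -0.0065498   0.15323771]
row [ 0.2198 -0.0027 -0.1894] [0.0099 1.4852 0.3708]
row [ 0.2198 -0.0027 -0.1894] [0.1396 0.7441 0.3132]
```

```bash
python3 -m crank '0.02 0 -0.04 0.02 0.1 0.045 0.6;0.05 0 -0.07 0.04 0.2 0.09 0.6;0.08 0 -0.1 0.06 0.3 0.13 0.6;0.11 0 -0.13 0.08 0.4 0.17 0.6;0.14 0 -0.16 0.1 0.5 0.21 0.6;0.17 0 -0.18 0.12 0.6 0.25 0.6;0.2 -0.003 -0.21 0.14 0.7 0.3 0.6;0.2 -0.003 -0.21 0.14 0.744 0.313 0.6'; python3 - <<'E'
from h import *
print(get_obs()['qpos']);p,R=place(.1);rel(p,R)
E
```

```text
clock: 4.37
tcp_pos: [0.4659, -0.0007, 0.1765]
eef_rot: [[0.188, 0.982, -0.011], [0.982, -0.188, 0.01], [0.008, -0.013, -1.0]]
ft_force: [-0.8, -0.8, -3.3]
opening: 0.0594
grip_force: 34.9
[-0.26673097 -0.08783701  1.9270067   0.00716756  1.31622908 -0.07983265]
row [-0.0051  0.006   0.0232] [-0.0119  0.7424 -0.0052]
```

```bash
python3 -m crank '0 0.001 0 0 0.1 0 0.6;0 0.002 0 0 0.2 0 0.6;0 0.003 0 0 0.3 0 0.6;-0.003 0.004 0 0 0.4 0 0.6;-0.005 0.005 0.005 0 0.5 0 0.6;-0.005 0.006 0.01 -0.005 0.6 0 0.6;-0.005 0.006 0.015 -0.01 0.7 -0.005 0.6;-0.005 0.006 0.023 -0.012 0.742 -0.005 0.6'; python3 -m crank '0 0 0 0 0 0 0.6;0 0 0 0 0 0 0.6;0 0 0 0 0 0 0.6'; python3 - <<'E'
from h import *
print(get_obs()['qpos']);p,R=place(.1);rel(p,R);p,R=place(.02);rel(p,R)
c=snap('scene','s2');d=snap('top','t2');w=snap('wrist','w3')
f=lambda im:cv2.resize(im,(400,300),interpolation=cv2.INTER_CUBIC)
u,v=np.int32(proj(c,[.4665,-.0185,.1]));a=c['image'][max(v-48,0):v+48,u-64:u+64]
u,v=np.int32(proj(d,[.4665,-.0185,.1]));b=d['image'][v-48:v+48,u-64:u+64]
cv2.imwrite('pics/m2.png',np.vstack([np.hstack([f(a),f(b)]),np.hstack([f(w['image']),f(c['image'])])]))
E
```

```text
clock: 5.03
tcp_pos: [0.4716, -0.0123, 0.153]
eef_rot: [[0.135, 0.981, 0.136], [0.696, -0.191, 0.692], [0.705, 0.002, -0.709]]
ft_force: [0.4, 0.5, -2.3]
opening: 0.0598
grip_force: 34.9
clock: 5.28
tcp_pos: [0.4726, -0.0109, 0.1553]
eef_rot: [[0.13, 0.982, 0.135], [0.701, -0.187, 0.688], [0.701, 0.005, -0.713]]
ft_force: [0.5, 0.1, -1.4]
opening: 0.0597
grip_force: 34.9
[-0.74465536  0.11507932  1.9683281   0.6404422   1.54105958 -0.74055385]
row [ 0.0013 -0.0029  0.0042] [0.0033 0.0081 0.0032]
row [-0.0548 -0.0033  0.0613] [0.0033 0.0081 0.0032]
```

View pics/m2.png

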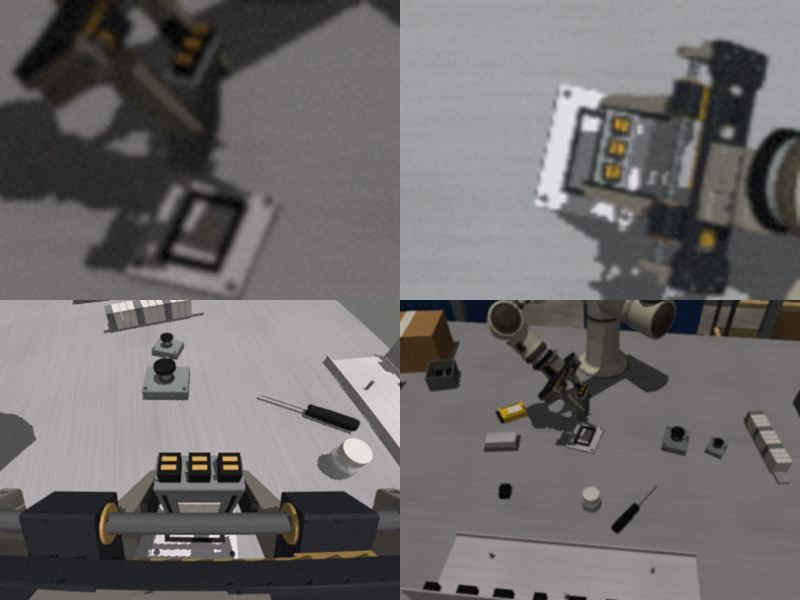

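The mosaic shows the module held upright, connectors up, above the pocket. The connector row centre in the top-view tile is at about (217,148).

```bash
python3 - <<'E'
from h import *
d=load('t2');u,v=np.int32(proj(d,[.4665,-.0185,.1]))
o=get_obs();R=np.array(o['eef_rot']);C=o['tcp_pos']+R@OFF;print('centre',C)
mx=R@(Rt(99.1,-45).T@np.array([np.cos(np.radians(99.1)),np.sin(np.radians(99.1)),0]));T=C+.05*mx;print('mod x',mx,'top',T)
for x,y in[(221,124),(217,148),(212,172)]:print(unproj(d,u-64+(x+.5)/3.125-.5,v-48+(y+.5)/3.125-.5,T[2]))
E
python3 -m crank '-0.005 -0.003 0.01 0 0.005 0 0.6;-0.015 -0.003 0.02 0 0.008 0 0.6;-0.03 -0.003 0.035 0 0.008 0 0.6;-0.042 -0.003 0.05 0 0.008 0 0.6;-0.055 -0.003 0.061 0.003 0.008 0.003 0.6;-0.055 -0.003 0.061 0.003 0.008 0.003 0.6;-0.055 -0.003 0.061 0.003 0.008 0.003 0.6'
python3 - <<'E'
from h import *
p,R=place(.02);rel(p,R);p,R=place(.002);rel(p,R)
E
```

```text
centre [ 0.46905035 -0.02280569  0.16308018]
mod x [-0.00557722  0.01027624  0.99993164] top [ 0.46877149 -0.02229188  0.21307676]
[ 0.48874748 -0.02568892  0.21307676]
[ 0.46980504 -0.02260809  0.21307676]
[ 0.45093989 -0.01875382  0.21307676]
clock: 6.02
tcp_pos: [0.4705, -0.0063, 0.0731]
eef_rot: [[0.132, 0.982, 0.133], [0.693, -0.187, 0.696], [0.709, -0.0, -0.706]]
ft_force: [0.2, -0.2, -1.6]
opening: 0.06
grip_force: 34.9
row [-0.      0.0001 -0.0002] [-0.0002 -0.0022  0.0001]
row [-0.0128  0.0001  0.0125] [-0.0002 -0.0022  0.0001]
```

The vision estimate agrees with the prediction to 1 mm. Next I lower it gently.

```bash
python3 -m crank '-0.003 0 0.003 0 0 0 0.6;-0.006 0 0.006 0 0 0 0.6;-0.009 0 0.009 0 0 0 0.6;-0.011 0 0.011 0 0 0 0.6;-0.0125 0 0.0125 0 0 0 0.6;-0.0135 0 0.0135 0 0 0 0.6;-0.0135 0 0.0135 0 0 0 0.6'; python3 -c "
from h import *
p,R=place(0);rel(p,R)
c=snap('scene','s3');w=snap('wrist','w4')
u,v=np.int32(proj(c,[.4665,-.0185,.05]));a=c['image'][v-48:v+48,u-64:u+64]
f=lambda im:cv2.resize(im,(400,300),interpolation=cv2.INTER_CUBIC)
cv2.imwrite('pics/m3.png',np.hstack([f(a),f(w['image'])]))"
```

```text
clock: 6.6
tcp_pos: [0.4709, -0.0071, 0.0561]
eef_rot: [[0.13, 0.983, 0.133], [0.692, -0.186, 0.697], [0.71, 0.001, -0.704]]
ft_force: [-5.9, -1.8, 11.7]
opening: 0.06
grip_force: 35.0
row [-0.0017 -0.0005  0.0023] [-0.0003 -0.0038  0.0019]
```

View pics/m3.png

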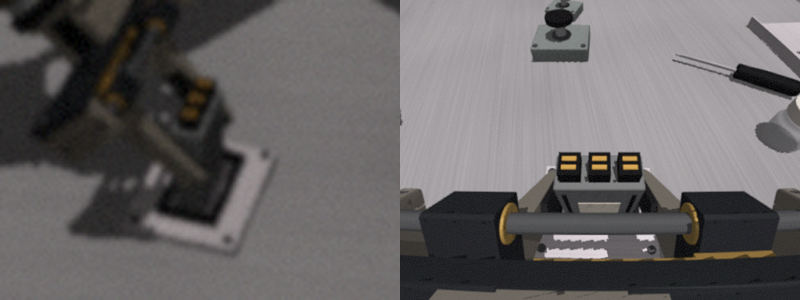

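The force shows contact about 3 mm above the floor estimate. I'll overlay the model on the wrist view to tell floor contact from rim contact.

```bash
python3 - <<'E'
from h import *
w=load('w4');o=get_obs();R=np.array(o['eef_rot'])
M=Rt(99.1,-45).T@np.column_stack([Rt(99.1)[:,0],-Rt(99.1)[:,1],[0,0,1]])
im=cv2.resize(w['image'],None,fx=4,fy=4,interpolation=cv2.INTER_CUBIC)
P=lambda q,dx:tuple(int(round(t)) for t in (proj(w,o['tcp_pos']+R@(OFF+M@(np.array(q)+[dx,0,0])))+.5)*4-.5)
for dx,col in[(0,(0,0,255)),(-.005,(0,255,0))]:
    for x,ys in[(.038,.03)]:
        L=[(x,-ys,-.013),(x,ys,-.013),(x,ys,.013),(x,-ys,.013)]
        for i in range(4):cv2.line(im,P(L[i],dx),P(L[(i+1)%4],dx),col,1)
        print(P(L[0],dx))
x,y=P((.038,0,0),0);cv2.imwrite('pics/ov.png',im[y-200:y+180,x-300:x+300])
E
```

```text
(1235, 785)
(1229, 803)
```

View pics/ov.png

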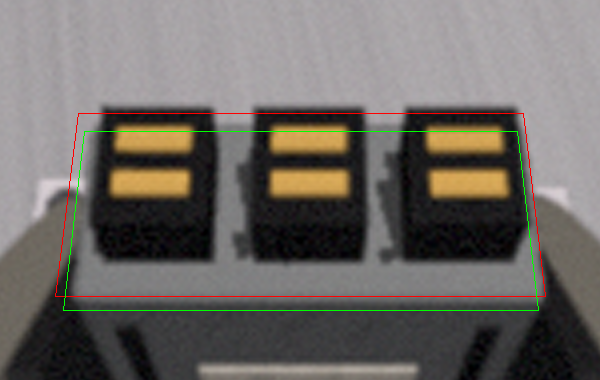

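The actual front seam edge is at y≈305, between the red line (297) and the green one (310). The module therefore sits 3 mm lower in the hand than assumed, so this is floor contact. Next: release and retreat along the tool axis.

```bash
python3 -m crank '0.0015 0 -0.0015 0 0 0 0.6;0.0015 0 -0.0015 0 0 0 0.6;0.0015 0 -0.0015 0 0 0 0.3;0.0015 0 -0.0015 0 0 0 0;0.0015 0 -0.0015 0 0 0 0;0.0015 0 -0.0015 0 0 0 0;0.0015 0 -0.0015 0 0 0 0' && python3 -m crank '0 0 -0.01 0 0 0 0;0 0 -0.02 0 0 0 0;0 0 -0.04 0 0 0 0;0 0 -0.06 0 0 0 0;0 0 -0.09 0 0 0 0;0 0 -0.12 0 0 0 0;0 0 -0.14 0 0 0 0;0 0 -0.14 0 0 0 0'; python3 - <<'E'
from h import *
c=snap('scene','s4');d=snap('top','t4');w=snap('wrist','w5')
f=lambda im:cv2.resize(im,(400,300),interpolation=cv2.INTER_CUBIC)
def cr(c,p):
    u,v=np.int32(proj(c,p));return f(c['image'][v-48:v+48,u-64:u+64])
cv2.imwrite('pics/m4.png',np.vstack([np.hstack([cr(c,[.4665,-.0185,.05]),cr(d,[.4665,-.0185,.05])]),np.hstack([f(w['image']),cr(d,[.462,.28,.05])])]))
E
```

```text
clock: 7.28
tcp_pos: [0.471, -0.0071, 0.0564]
eef_rot: [[0.132, 0.982, 0.134], [0.694, -0.188, 0.695], [0.708, 0.001, -0.706]]
ft_force: [-0.5, -0.8, 0.5]
opening: 0.089
grip_force: 0.0
clock: 7.95
tcp_pos: [0.4538, -0.1092, 0.1587]
eef_rot: [[0.13, 0.982, 0.14], [0.698, -0.191, 0.69], [0.704, 0.008, -0.71]]
ft_force: [0.5, -1.1, 0.9]
opening: 0.0919
grip_force: 0.0
```

View pics/m4.png

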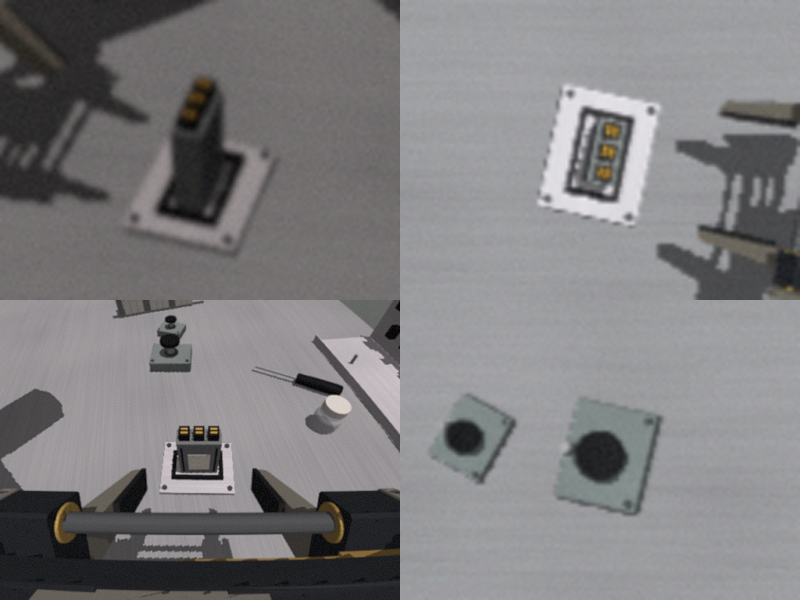

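The module stands in the pocket, released, connectors up. In the top-view tile the plunger cap is at (201,155) and the gauge post at about (170,148).

```bash
python3 - <<'E'
from h import *
d=load('t4');u,v=np.int32(proj(d,[.462,.28,.05]))
for x,y,z in[(201,155,.06),(170,148,.05)]:print(unproj(d,u-64+(x+.5)/3.125-.5,v-48+(y+.5)/3.125-.5,z))
g=cv2.cvtColor(d['image'],cv2.COLOR_BGR2GRAY)[v-30:v+30,u-30:u+40]
n,l,s,c=cv2.connectedComponentsWithStats((g<60).astype(np.uint8))
for i in range(1,n):
    if s[i,4]>40:print(s[i],unproj(d,*(c[i]+[u-30,v-30]),.06))
# wrist cross-check: cap top centre approx in tile (169,341)->
w=load('w5');print(unproj(w,169.5*1.28,40*1.28,.06))
rel([.454,-.109,.30],Rt(79.2,0))
E
```

```text
[0.45837605 0.28011532 0.06      ]
[0.46448962 0.31146632 0.05      ]
[ 22  24  16  16 193] [0.45755913 0.2814322  0.06      ]
[0.45859928 0.27677693 0.06      ]
row [ 0.0996  0.003  -0.1056] [ 1.000e-03 -7.515e-01 -2.000e-04]
```

```bash
python3 -m crank '0.03 0 -0.03 0 -0.1 0 0.3;0.06 0 -0.06 0 -0.2 0 0.6;0.09 0 -0.09 0 -0.3 0 1;0.1 0 -0.106 0 -0.4 0 1;0.1 0 -0.106 0 -0.5 0 1;0.1 0 -0.106 0 -0.6 0 1;0.1 0 -0.106 0 -0.7 0 1;0.1 0 -0.106 0 -0.75 0 1' 20; python3 - <<'E'
from h import *
rel([.460,.28,.2],Rt(100,0));print(get_obs()['qpos'])
E
```

```text
clock: 8.77
tcp_pos: [0.4511, -0.1066, 0.3005]
eef_rot: [[0.184, 0.983, 0.001], [0.983, -0.184, -0.003], [-0.003, 0.001, -1.0]]
ft_force: [0.2, -0.3, 0.5]
opening: 0.0404
grip_force: 0.0
row [ 0.3819 -0.0625  0.0994] [ 0.0009  0.0026 -0.3433]
[-0.49218421 -0.18551989  1.76945804 -0.00199583  1.55558722 -0.30713634]
```

```bash
python3 -m crank '0.04 -0.01 0 0 0 -0.05 1;0.08 -0.02 0 0 0 -0.1 1;0.12 -0.03 0 0 0 -0.15 1;0.16 -0.04 0 0 0 -0.2 1;0.2 -0.05 0 0 0 -0.25 1;0.24 -0.06 0 0 0 -0.3 1;0.28 -0.06 0 0 0 -0.34 1;0.32 -0.06 0 0 0 -0.34 1' && python3 -m crank '0.05 0.03 0 0 0 0 1;0.05 0.03 0 0 0 0 1;0.05 0.03 0 0 0 0 1'; python3 - <<'E'
from h import *
rel([.460,.28,.08],Rt(100,0))
E
```

```text
clock: 9.43
tcp_pos: [0.4505, 0.2197, 0.2996]
eef_rot: [[-0.171, 0.985, -0.001], [0.985, 0.171, 0.0], [0.001, -0.001, -1.0]]
ft_force: [1.2, -0.5, 0.4]
opening: 0.0005
grip_force: 0.0
clock: 9.68
tcp_pos: [0.4722, 0.2746, 0.2986]
eef_rot: [[-0.172, 0.985, -0.003], [0.985, 0.172, 0.001], [0.001, -0.003, -1.0]]
ft_force: [-0.5, -0.1, -0.2]
opening: 0.0002
grip_force: 0.0
row [ 0.0072 -0.0106  0.2187] [-0.0025 -0.001  -0.0016]
```

```bash
python3 -m crank '0.006 -0.01 0.04 0 0 0 1;0.006 -0.01 0.08 0 0 0 1;0.006 -0.01 0.12 0 0 0 1;0.006 -0.01 0.155 0 0 0 1;0.006 -0.01 0.185 0 0 0 1;0.006 -0.01 0.205 0 0 0 1;0.006 -0.01 0.217 0 0 0 1;0.006 -0.01 0.217 0 0 0 1'; python3 - <<'E'
from h import *
rel([.460,.28,.06],Rt(100,0))
c=snap('wrist','w6');e=snap('scene','s6')
f=lambda im:cv2.resize(im,(400,300),interpolation=cv2.INTER_CUBIC)
u,v=np.int32(proj(e,[.46,.28,.06]))
cv2.imwrite('pics/m6.png',np.hstack([f(c['image']),f(e['image'][v-48:v+48,u-64:u+64])]))
E
```

```text
clock: 10.35
tcp_pos: [0.4599, 0.2741, 0.0808]
eef_rot: [[-0.166, 0.986, -0.005], [0.986, 0.166, -0.002], [-0.001, -0.006, -1.0]]
ft_force: [-0.8, 0.4, -0.1]
opening: 0.0005
grip_force: 0.0
row [0.0058 0.0012 0.0208] [-0.0053  0.0006 -0.007 ]
```

View pics/m6.png

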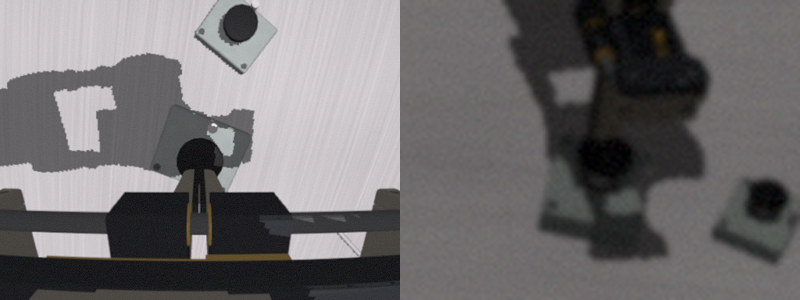

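The wrist view shows the closed fingers above the large cap, about (200,157) in the left tile, with the gauge post clear at (213,128). I press slowly.

```bash
python3 -m crank '0.004 0.001 0.005 -0.005 0 0 1;0.004 0.001 0.01 -0.005 0 0 1;0.004 0.001 0.016 -0.005 0 0 1;0.004 0.001 0.02 -0.005 0 0 1;0.004 0.001 0.022 -0.005 0 0 1;0.004 0.001 0.024 -0.005 0 0 1;0.004 0.001 0.024 -0.005 0 0 1'
```

```text
clock: 11.03
tcp_pos: [0.4633, 0.2796, 0.0603]
eef_rot: [[-0.166, 0.986, 0.006], [0.986, 0.166, 0.002], [0.0, 0.006, -1.0]]
ft_force: [-2.5, -0.1, 4.4]
opening: 0.0006
grip_force: 1.7
```

```bash
python3 -m crank '0 0 0.001 0 0 0 1;0 0 0.002 0 0 0 1;0 0 0.003 0 0 0 1;0 0 0.004 0 0 0 1;0 0 0.005 0 0 0 1;0 0 0.005 0 0 0 1;0 0 0.005 0 0 0 1'
```

```text
clock: 11.62
tcp_pos: [0.4634, 0.2796, 0.0554]
eef_rot: [[-0.167, 0.986, 0.006], [0.986, 0.167, 0.002], [0.0, 0.007, -1.0]]
ft_force: [-2.9, -0.7, 5.5]
opening: 0.0003
grip_force: 2.7
```

```bash
python3 -m crank '0 0 0.001 0 0 0 1;0 0 0.002 0 0 0 1;0 0 0.003 0 0 0 1;0 0 0.004 0 0 0 1;0 0 0.005 0 0 0 1;0 0 0.005 0 0 0 1;0 0 0.005 0 0 0 1;0 0 0.005 0 0 0 1'
```

```text
clock: 12.28
tcp_pos: [0.4634, 0.2796, 0.0507]
eef_rot: [[-0.167, 0.986, 0.006], [0.986, 0.167, 0.001], [0.0, 0.007, -1.0]]
ft_force: [-4.3, -0.8, 7.3]
opening: 0.0003
grip_force: 3.7
```

```bash
python3 -m crank '0 0 0.0003 0 0 0 1;0 0 0.0006 0 0 0 1;0 0 0.0006 0 0 0 1;0 0 0.0006 0 0 0 1;0 0 0.0006 0 0 0 1;0 0 0.0006 0 0 0 1'; python3 - <<'E'
from h import *
print(get_obs()['tcp_pos'],get_obs()['ft_force'])
c=snap('wrist','w7');e=snap('scene','s7');t=snap('top','t7')
f=lambda im:cv2.resize(im,(400,300),interpolation=cv2.INTER_CUBIC)
u,v=np.int32(proj(e,[.46,.28,.06]));x,y=np.int32(proj(t,[.4665,-.0185,.05]))
a=f(e['image'][v-24:v+24,u-32:u+32]);b=f(t['image'][y-48:y+48,x-64:x+64]);g=proj(c,[.4645,.3125,.05]).astype(int);print(g)
w=f(c['image'][max(g[1]-30,0):g[1]+60,g[0]-70:g[0]+50])
cv2.imwrite('pics/m7.png',np.vstack([np.hstack([a,b]),np.hstack([w,f(e['image'])])]))
E
```

```text
clock: 12.78
tcp_pos: [0.4634, 0.2796, 0.0501]
eef_rot: [[-0.167, 0.986, 0.006], [0.986, 0.167, 0.001], [0.0, 0.006, -1.0]]
ft_force: [-3.5, -1.4, 7.3]
opening: 0.0003
grip_force: 3.8
[0.46339057 0.27961777 0.05014563] [-3.48458609 -1.411902    7.30210391]
[265 184]
```

View pics/m7.png

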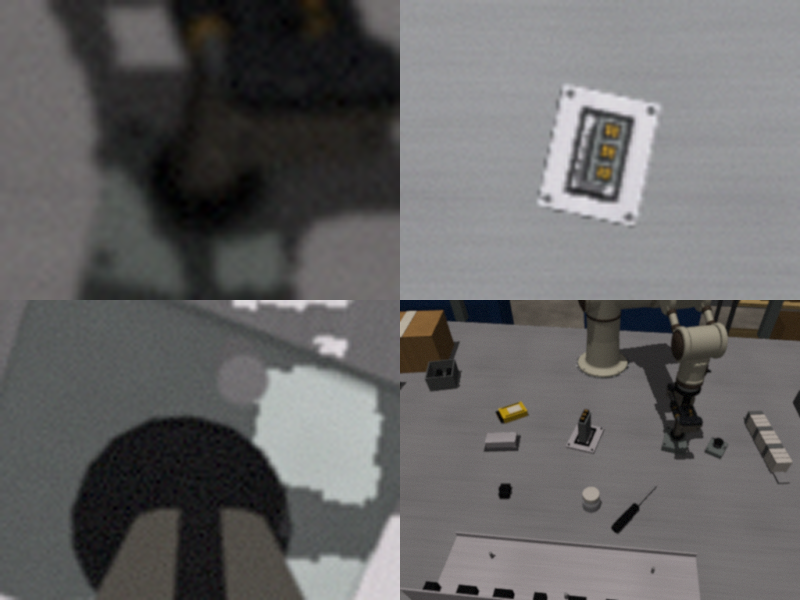

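The cap is pressed level with the gauge post: TCP is at 50.1 mm with about 7.3 N. The module still stands in its pocket at (605,152), and the bystanders are where they were.

```bash
python3 -c "
from plant import sign_off;print(sign_off())"
```

```text
the job is handed in; nothing more can be done
None
```

I stood the module upright in the nest pocket, connectors up, and let go of it; the job is handed in with the larger switch's plunger held half way (measured finger-tip height 50.1 mm against the 50 mm gauge post), the other bench items untouched, in about 13 s.

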